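# Strip the finished tape roll from the rewind spindle

### The job

The finished roll of tape is tight round the spindle of the rewind stand. Raise the stripper plate all the way by its T-bar so that it lifts the roll off the top of the spindle, push the roll, lying flat, fully onto the take-off ledge inside the wire rail, then push the stripper plate back down fully home. Leave the roll resting on the ledge and do not disturb the tape measure or the tin beside the stand.

Things in the scene. Friction and masses are not known exactly. Their poses are not given: they have to be found in the camera images.
- stand: Fixed steel stand on the table. Origin: on the table surface, below the spindle's axis. z up; +y points from the spindle to the take-off ledge; its -x side carries the T-bar. Base 145 x 275 x 12 mm (x -70 to 75, y -75 to 200 mm). Two guide rods (radius 4 mm, top z = 95 mm) stand at x = 66, y = -35 and 35 mm.
- spindle_top (a point): Centre of the spindle's top, z = 76 mm above the table. The spindle is a fixed aluminium post of radius 31 mm, upright on the stand's base.
- ledge (a point): Point level with the top of the aluminium take-off ledge (z = 78 mm, top of its two wear strips), 128 mm from the spindle's axis along the stand's +y: where the centre of the roll's underside belongs. The ledge spans x -65 to 65, y 58 to 194 mm in the stand's frame and is open toward the spindle.
- rail_end (a point): Middle of the far end of the wire rail round the ledge (wire radius 3.5 mm, axis 12 mm above the ledge), at y = 189 mm in the stand's frame. Its two sides run along x = -60 and 60 mm (wire axis), flared 5 mm outward from y = 84 to their ends at y = 64 mm.
- stripper (a joint): Height of the grey stripper plate above its home, m: 0 = down, home; 0.057 = top stop. The plate (112 x 110 x 14 mm, holed for the spindle, two 2 mm black wear strips on top, 0.25 kg) slides with 8 N of friction and stays where it is left. Its top is at z = 26 mm when home, 83 mm at the top: 7 mm above the spindle's top, 5 mm above the ledge, whose edge is 3 mm away.
- bar_top (a point): Centre of the upper face of the black T-bar that moves with the stripper plate; 84 mm from the spindle's axis on the stand's -x side, z = 82 mm when the plate is home. The bar is 40 mm long along the stand's x, 16 mm wide along y and 16 mm tall, on a 12 mm round stem; it can be pinched across its width from above.
- roll: Roll of brown parcel tape, outside diameter 100 mm, wall about 12 mm, bore about 76 mm, 48 mm high, about 0.14 kg. Origin: centre of its underside; z is its axis. At the start it lies on the stripper plate round the spindle, which stands 2 mm above it, so that its wall cannot be gripped.
- tape_measure: Bystander: yellow pocket tape measure, 41 (x) x 80 (y) x 65 mm, standing just beyond the ledge's far end. Origin: centre of its underside.
- oring_tin: Bystander: low open tin of O-rings, diameter 68, height 22 mm, before the stand, on the side away from the ledge. Origin: centre of its underside.
Mind the look-alikes: they are no part of the job. Of the things that look like the roll, the smaller one is meant.

How it is judged:
By the outcome, as a careful person would: the job done as asked, in the order asked, and still so for the second after the job is handed in, with the robot touching nothing.
It also fails if it takes over 64 s, if anything falls off the work surface, if the arm or the gripper's body presses on something with over 40 N, if the wrist force passes 120 N, or if a joint passes its speed limit or range.

### The arm

A 7-joint arm with a two-finger parallel gripper is mounted at the origin on the work surface; the furniture and walls round the work are solid. World frame = base frame: x ahead of the robot, y to its left, z up, the work surface at z = 0. Lengths are in mm, angles in rad, forces in N, time in s.
With the tool pointing down it reaches from about 375 to 925 mm from the base axis. Payload 3.1 kg.
Tool frame: the origin (TCP) lies between the finger pads; the fingertips stand 14 mm ahead of it and the grasp point (between the pads) lies 5 mm behind it; y points along the fingers, z is the direction in which the jaws open and shut, and the axes are right-handed (so a half turn about y gives the same grasp; the last joint's range is limited). The gripper opens to 85 mm and grips with 20 to 120 N. Pads are 22 mm wide; open, the fingers measure 114 mm over their backs; the gripper's body (76 mm by 85 mm) begins 54 mm behind the grasp point. The pads swing forward as they close: fully open they stand 13 mm farther back than shut.
Start: joints at [1.199, 0.383, 0.044, 1.598, -0.018, 1.161, -0.05], TCP at [175.774, -625.785, 245.269] pointing down, gripper open.
Joint ranges: [-2.61, 2.61], [-0.41, 2.15], [-1.48, 1.57], [0, 2.5], [-1.57, 4.71], [0.05, 1.97], [-2.85, 2.85]. Speed limits (rad/s): [2.79, 2.79, 3.14, 3.14, 3.14, 3.14, 3.14].

### API

Orientations are given as a unit quaternion [w, x, y, z].
In Python, from station import robot, viewer gives the robot as it stands.
- The arm moves only by the tool step_arm, never from a script. Its argument "steps" is a list of rows, each an object of numbers: "grip": the gripper's target within -1 to 1 (shut at 1, half-way at 0, fully open at -1); "tx", "ty", "tz": the shift along the tool's x, y, z in mm; "spin": the turn about the tool's y in rad. In form: [{"grip": .., "tx": .., "ty": .., "tz": .., "spin": ..}, ...]. A call has 1 to 12 rows; each row shifts and turns the commanded pose from where the row before left it, along the tool's axes as they then stand; what a row does not reach is not made up. A row lasts 1/10 s, in which the tool goes at most 50 mm and 8.59 degrees, less where a joint would pass 70% of its speed; a pose out of reach is approached as far as the arm can. A call is refused whole if a number of a shift passes 50 or a number of a turn 0.15, either way. A call with a gripper value outside its range is refused whole. The fingers move at their own pace and stop on an object; the grip force is fixed at half the most. Time passes only in rows, so rows that do not move let the fingers close. It gives the time, the measured TCP pose, the force and the opening at its end, in the units of the state.
- robot.read_state(): the state, without advancing time (a new reading comes with each control period).
- viewer.get_image(name): name is "scene" or "top" or "wrist"; returns a dict with "image" (420x560x3 uint8, red, green, blue), "camera_matrix" (3x3 intrinsics, pixels), "origin" and "attitude" of the camera in the world; the wrist camera has in their place "tool_from_camera" (4x4, takes a point from camera to tool coordinates, whose origin is the TCP and whose axes are the tool frame's). Camera axes: x right, y down, z forward; pixel columns grow to the right and rows downward; lengths in mm; the calibration is good to about 2 mm. A picture is of the moment at which its call begins: read the wrist's pose just before it. There is no depth.
- robot.sign_off(): hands the job in, once; it reports no verdict.
Trained networks look in the newest picture that a camera, given by its name, has taken for a name from the list of things; names that differ only in an ending like _2 or _b are one class to them, and where a whole thing is asked for, a point or a joint stands for the part that bears it (a point fixed in the world has none). Each returns a list of dicts, best first, with "confidence" (0 to 1); they miss things now and then, are a little off and sometimes report something else, mostly with a low value. They report only what shows in the picture. A call takes as long as a camera call. They do not tell look-alikes from the thing itself.
- viewer.spot_in(camera, thing): "rect" ([left, top, right, bottom] in pixels, round what is visible of it).
- viewer.silhouettes(camera, thing): "mask" (420x560 bool, what is visible of it) and "rect" ([left, top, right, bottom] in pixels, round what is visible of it).
The state is a dict: "time_s": time; "qpos": joint angles; "joint_vel": joint speeds; "effort": joint torques, N m; "ee_pos": TCP position; "eef_rot": TCP orientation; "contact_force": force on the tool from outside, world axes, zero at the start; "ft_torque": the same for the moment, N m; "gripper_width": opening from 0.0 (shut) to 1.0 (fully open).
Only numpy, scipy, OpenCV 4.12 (cv2) and the standard library are available. Lean on these libraries where they do the work, as an engineer would, in place of code of your own. Each camera call takes 0.05 s, during which the arm holds its last target. There are 200 camera calls.

## Working session

There is one attempt and no reset: what is moved stays moved. The work goes in short steps, Python scripts to look and compute and a tool call to move; the robot and the scene stay as the last step left them, time stands still between calls to the robot, and variables do not carry over. Pictures are saved under pics/ and viewed, about 8 in all and at most 12, crops included, and the job is handed in when it is done.

Besides the shell and the picture viewer there is one more tool, called after "Call:" as a command line: name --argument value ..., lists and objects as JSON in quotes. step_arm: Moves the arm, as the interface text tells. Its arguments: {"type":"object","properties":{"steps":{"type":"array","items":{"type":"object","properties":{"grip":{"type":"number"},"tx":{"type":"number"},"ty":{"type":"number"},"tz":{"type":"number"},"spin":{"type":"number"}}}}},"required":["steps"]}

```bash
mkdir -p pics
cat > h.py <<'E'
import numpy as np,cv2
from station import robot,viewer
from scipy.spatial.transform import Rotation as R
def rot(q): return R.from_quat([q[1],q[2],q[3],q[0]]).as_matrix()
E
python3 - <<'E'
from h import *
s=robot.read_state();print(s)
for c in ("scene","top"):
    d=viewer.get_image(c);cv2.imwrite(f"pics/{c}0.png",d["image"][:,:,::-1])
    print(c,d["camera_matrix"],d["origin"],d["attitude"])
    for t in ("stand","roll","stripper","bar_top","tape_measure","oring_tin","rail_end","spindle_top"):
        try: print(t,[(np.round(r["rect"]),round(r["confidence"],2)) for r in viewer.spot_in(c,t)])
        except Exception as e: print(t,e)
print(rot(s["eef_rot"]))
a=cv2.imread("pics/scene0.png");b=cv2.imread("pics/top0.png")
E
```

```text
{'time_s': 0.0, 'qpos': array([ 1.19920015,  0.38386168,  0.04384049,  1.59961154, -0.01789991,
        1.16118503, -0.0498936 ]), 'joint_vel': array([ 0.00221275,  0.00029067, -0.00020056,  0.00154789,  0.00254164,
       -0.0005595 , -0.00037636]), 'effort': array([ 1.65925694e-04, -4.33468044e+01,  1.02456216e+00, -2.49515802e+01,
        1.06237418e-02,  1.13451478e-02,  6.07474860e-06]), 'ee_pos': array([ 175.49433442, -624.90399319,  243.85257393]), 'eef_rot': array([ 0.09634685, -0.09670766,  0.70141436, -0.69955901]), 'contact_force': array([-0.3455686 ,  0.35348505,  0.10898298]), 'ft_torque': array([-0.03210383, -0.1030645 , -0.02497921]), 'gripper_width': 0.9997432533879114}
scene [[489.3426092    0.         283.26664746]
 [  0.         489.3426092  206.73810334]
 [  0.           0.           1.        ]] [-485.34662469  678.67729973  805.03381606] [ 0.20829612 -0.42194497  0.78072733 -0.41114474]
stand [(array([190., 159., 292., 242.]), 0.6), (array([300., 178., 323., 197.]), 0.51)]
roll [(array([216., 268., 286., 337.]), 0.82), (array([243., 173., 275., 204.]), 0.63), (a
[... 556 characters left out ...]
480332] [ 0.03100028 -0.69926955  0.71366755 -0.02719761]
stand [(array([214., 115., 326., 202.]), 0.62)]
roll [(array([176., 262., 232., 321.]), 0.81), (array([271., 129., 310., 172.]), 0.63)]
stripper [(array([268., 121., 318., 189.]), 0.7), (array([340., 156., 366., 182.]), 0.39)]
bar_top [(array([268., 127., 317., 187.]), 0.79)]
tape_measure [(array([177., 157., 207., 178.]), 0.78)]
oring_tin [(array([338., 155., 366., 181.]), 0.92)]
rail_end [(array([213., 118., 324., 202.]), 0.56)]
spindle_top [(array([212., 116., 327., 202.]), 0.95)]
[[-9.62729827e-01 -8.63669804e-04  2.70463553e-01]
 [-2.70464892e-01  2.52963702e-03 -9.62726515e-01]
 [ 1.47303205e-04 -9.99996427e-01 -2.66894937e-03]]
```

View pics/top0.png

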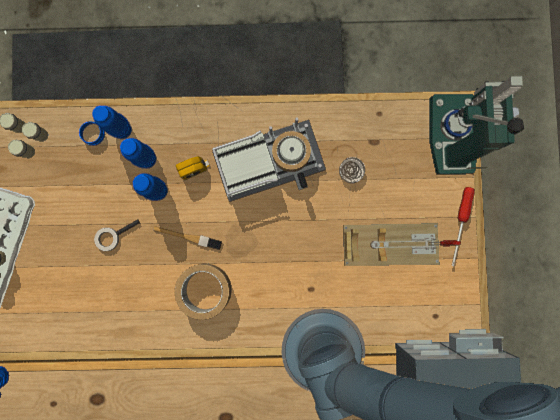

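View pics/scene0.png

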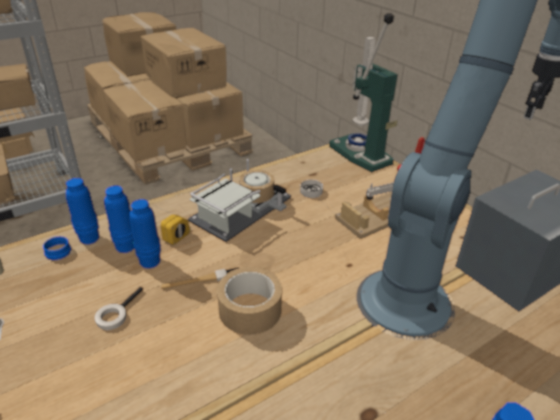

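```bash
cat >> h.py <<'E'
def ray(d,uv,z,s=None):
    K=np.array(d["camera_matrix"]);v=np.linalg.inv(K)@[uv[0],uv[1],1]
    if "origin" in d: o=np.array(d["origin"]);v=rot(d["attitude"])@v
    else:
        T=np.array(d["tool_from_camera"]);A=rot(s["eef_rot"]);o=s["ee_pos"]+A@T[:3,3];v=A@T[:3,:3]@v
    return o+v*(z-o[2])/v[2]
E
python3 - <<'E'
from h import *
d=viewer.get_image("top")
for n,uv,z in (("spindle",(291.5,150),76),("bar",(302,181),82),("tin",(352,169),11),("tape",(191,167),40),("base",(323,350),0),("ledgefar",(214,145),90),("ledgefar2",(229,200),90),("big",(203,290),30)):
    print(n,ray(d,uv,z).round())
a=d["image"][100:215,165:385,::-1]
b=viewer.get_image("scene")["image"][150:255,145:335,::-1]
cv2.imwrite("pics/crop.png",np.vstack([cv2.resize(a,(640,335),interpolation=3),cv2.resize(b,(640,264)[:2],interpolation=3)]))
w=viewer.get_image("wrist");print(w["tool_from_camera"],w["camera_matrix"])
E
```

```text
spindle [520.  74.  76.]
bar [438.  49.  82.]
tin [477. -89.  11.]
tape [487. 338.  40.]
base [1. 1. 0.]
ledgefar [534. 270.  90.]
ledgefar2 [393. 234.  90.]
big [165. 310.  30.]
[[-3.07328133e-05  9.64716192e-01  2.63291983e-01 -6.68430567e+01]
 [-1.41523044e-03 -2.63291761e-01  9.64715215e-01 -1.28034927e+02]
 [ 9.99998998e-01 -3.42970417e-04  1.37338742e-03  1.56400191e-01]
 [ 0.00000000e+00  0.00000000e+00  0.00000000e+00  1.00000000e+00]] [[307.56665716   0.         277.78433948]
 [  0.         307.56665716 212.74956896]
 [  0.           0.           1.        ]]
```

View pics/crop.png

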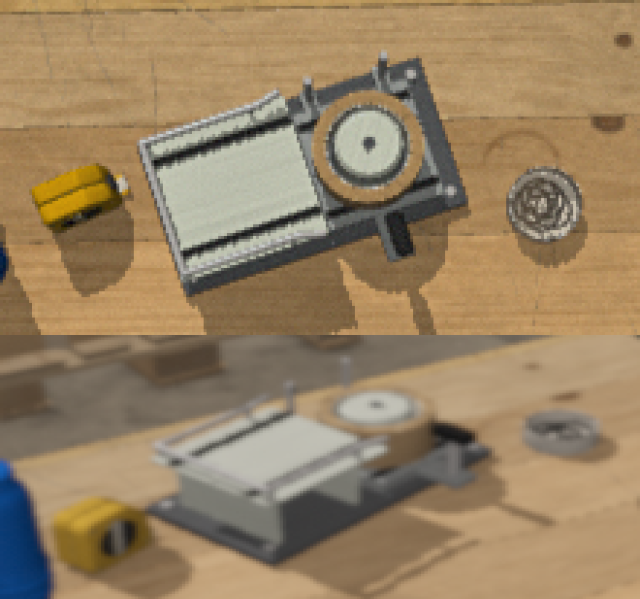

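Candidates for "roll" in the top picture are the brown roll on the stand (291,150), the big brown roll on the table (203,290), the white ring (107,240) and the blue ring (91,132). The crop shows the smaller brown roll round the spindle, with the black T-bar at about (302,181), so that is the one I want. Next I go there at the current height.

Call:
step_arm --steps '[{"tx": -24, "tz": -27, "grip": -1}, {"tx": -24, "tz": -27, "grip": -1}, {"tx": -24, "tz": -27, "grip": -1}, {"tx": -24, "tz": -27, "grip": -1}, {"tx": -24, "tz": -27, "grip": -1}, {"tx": -24, "tz": -27, "grip": -1}, {"tx": -24, "tz": -27, "grip": -1}, {"tx": -24, "tz": -27, "grip": -1}]'

```text
invalid input
```

Call:
step_arm --steps '[{"grip": -1, "tx": -24, "ty": 0, "tz": -27, "spin": 0}, {"grip": -1, "tx": -24, "ty": 0, "tz": -27, "spin": 0}, {"grip": -1, "tx": -24, "ty": 0, "tz": -27, "spin": 0}, {"grip": -1, "tx": -24, "ty": 0, "tz": -27, "spin": 0}, {"grip": -1, "tx": -24, "ty": 0, "tz": -27, "spin": 0}, {"grip": -1, "tx": -24, "ty": 0, "tz": -27, "spin": 0}, {"grip": -1, "tx": -24, "ty": 0, "tz": -27, "spin": 0}, {"grip": -1, "tx": -24, "ty": 0, "tz": -27, "spin": 0}]'

```text
time_s: 1.85
ee_pos: [302.8, -364.6, 245.6]
eef_rot: [-0.097, 0.096, -0.7, 0.701]
contact_force: [0.4, 0.1, 0.3]
gripper_width: 1.001
```

Call:
step_arm --steps '[{"grip": -1, "tx": -24, "ty": 0, "tz": -27, "spin": 0}, {"grip": -1, "tx": -24, "ty": 0, "tz": -27, "spin": 0}, {"grip": -1, "tx": -24, "ty": 0, "tz": -27, "spin": 0}, {"grip": -1, "tx": -24, "ty": 0, "tz": -27, "spin": 0}, {"grip": -1, "tx": -24, "ty": 0, "tz": -27, "spin": 0}, {"grip": -1, "tx": -24, "ty": 0, "tz": -27, "spin": 0}, {"grip": -1, "tx": -24, "ty": 0, "tz": -27, "spin": 0}, {"grip": -1, "tx": -24, "ty": 0, "tz": -27, "spin": 0}, {"grip": -1, "tx": -17, "ty": 0, "tz": -32, "spin": 0}, {"grip": -1, "tx": -17, "ty": 0, "tz": -32, "spin": 0}, {"grip": -1, "tx": -17, "ty": 0, "tz": -32, "spin": 0}, {"grip": -1, "tx": -17, "ty": 0, "tz": -32, "spin": 0}]'

```text
time_s: 3.05
ee_pos: [459.8, 36.9, 245.7]
eef_rot: [-0.097, 0.096, -0.7, 0.701]
contact_force: [0.1, 0.0, -1.0]
gripper_width: 1.004
```

Run:
```python
from h import *
s=robot.read_state();d=viewer.get_image("wrist")
print(s["ee_pos"],s["qpos"].round(2));np.savez("w1.npz",**s,K=d["camera_matrix"],T=d["tool_from_camera"])
cv2.imwrite("pics/w1.png",d["image"][:,:,::-1])
for t in ("roll","bar_top","stripper","spindle_top"):
    print(t,[(np.round(r["rect"]),round(r["confidence"],2)) for r in viewer.spot_in("wrist",t)])
```

```text
[459.75998106  36.91765292 245.65212117] [ 0.43  0.06 -0.61  2.01  0.04  1.09 -1.49]
roll [(array([  0., 290.,  79., 347.]), 0.91), (array([352., 171., 412., 230.]), 0.7), (array([206.,  72., 308., 181.]), 0.65)]
bar_top [(array([208.,  50., 311., 230.]), 0.65)]
stripper [(array([206.,  48., 311., 227.]), 0.57)]
spindle_top [(array([ 23.,  34., 330., 234.]), 0.7)]
```

View pics/w1.png

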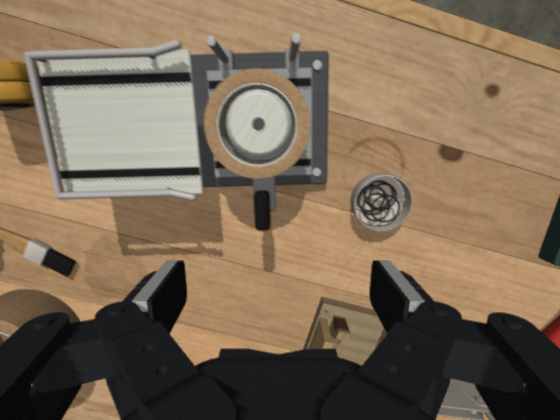

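The roll is round the spindle, whose centre is at (259,124). The T-bar is at (262,210), the rods at (212,40) and (294,38), the rail corners at (31,54) and (58,195), and the tin at (381,202). I'll fit the stand's pose to these.

Run:
```python
from h import *
from scipy.optimize import least_squares
f=np.load("w1.npz");A=rot(f["eef_rot"]);K=f["K"];T=f["T"]
P=np.array([(0,0,76),(-84,0,82),(75,-75,12),(-70,-75,12),(66,35,95),(66,-35,95),(60,189,90),(-60,189,90)],float)
U=np.array([(259,124),(262,210),(328,52),(327,186),(212,40),(294,38),(31,54),(58,195)],float)
def proj(p):
    c,s=np.cos(p[2]),np.sin(p[2])
    W=P@np.array([[c,-s,0],[s,c,0],[0,0,1]]).T+[p[0],p[1],p[3]]
    C=((W-f["ee_pos"])@A-T[:3,3])@T[:3,:3]
    v=C@K.T;return v[:,:2]/v[:,2:]
for free in (0,1):
    r=least_squares(lambda p:(proj([p[0],p[1],p[2],free*p[3]])-U).ravel(),[520,74,.29,0],loss="soft_l1",x_scale=[1,1,.01,1])
    print(r.x,(proj(r.x)-U).round(1).tolist())
x,y,a,_=r.x
print("tool yaw of x", np.degrees(np.arctan2(A[1,0],A[0,0])), "stand yaw",np.degrees(a))
```

```text
[5.23703945e+02 7.26837088e+01 2.94114657e-01 0.00000000e+00] [[-0.4, 0.1], [-0.6, 2.9], [1.8, -1.7], [-0.1, -1.2], [-0.7, 0.3], [3.2, 0.4], [-1.7, 0.1], [1.0, -0.4]]
[ 5.23896367e+02  7.29828749e+01  2.94752609e-01 -1.47483082e+00] [[-0.6, -0.2], [-0.7, 2.2], [1.3, -1.6], [-0.4, -1.7], [-0.7, 0.5], [2.8, 0.6], [-0.7, 0.3], [1.8, -0.9]]
tool yaw of x -164.3262738966223 stand yaw 16.88808050193088
```

Call:
step_arm --steps '[{"grip": 0, "tx": 7.4, "ty": 0, "tz": -7.7, "spin": -0.021}, {"grip": 0, "tx": 7.4, "ty": 0, "tz": -7.7, "spin": 0}, {"grip": 0, "tx": 0, "ty": 35, "tz": 0, "spin": 0}, {"grip": 0, "tx": 0, "ty": 35, "tz": 0, "spin": 0}, {"grip": 0, "tx": 0, "ty": 35, "tz": 0, "spin": 0}, {"grip": 0, "tx": 0, "ty": 20, "tz": 0, "spin": 0}, {"grip": 0, "tx": 0, "ty": 0, "tz": 0, "spin": 0}]'

```text
time_s: 4.0
ee_pos: [437.0, 45.3, 117.5]
eef_rot: [0.101, -0.106, 0.7, -0.699]
contact_force: [0.1, -0.2, -0.4]
gripper_width: 0.501
```

Run:
```python
from h import *
s=robot.read_state();d=viewer.get_image("wrist")
print(s["ee_pos"],np.degrees(np.arctan2(*rot(s["eef_rot"])[[1,0],0])))
cv2.imwrite("pics/w2.png",d["image"][:,:,::-1])
T=np.array(d["tool_from_camera"]);K=np.array(d["camera_matrix"]);A=rot(s["eef_rot"])
for w in ((443.3,48.3,82),):
    c=K@(((np.array(w)-s["ee_pos"])@A-T[:3,3])@T[:3,:3]);print(c[:2]/c[2])
```

```text
[436.9880527   45.25950392 117.50768949] -163.14931063968743
[275.28422588 238.45924914]
```

View pics/w2.png

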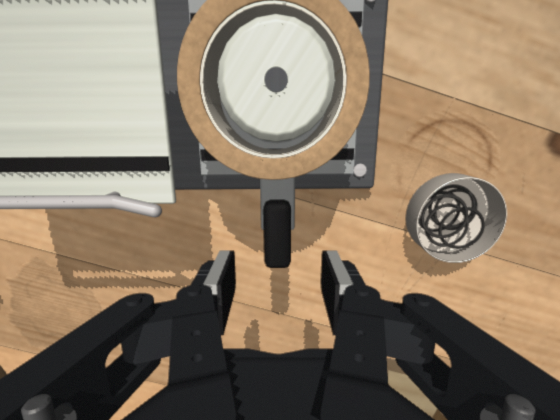

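The bar is at about (278,233), centred between the fingertips (235 and 322). I descend and pinch.

Call:
step_arm --steps '[{"grip": 0, "tx": -5, "ty": 16, "tz": 0, "spin": 0}, {"grip": 0, "tx": 0, "ty": 16, "tz": 0, "spin": 0}, {"grip": 0, "tx": 0, "ty": 16, "tz": 0, "spin": 0}, {"grip": 0, "tx": 0, "ty": 0, "tz": 0, "spin": 0}, {"grip": 1, "tx": 0, "ty": 0, "tz": 0, "spin": 0}, {"grip": 1, "tx": 0, "ty": 0, "tz": 0, "spin": 0}, {"grip": 1, "tx": 0, "ty": 0, "tz": 0, "spin": 0}, {"grip": 1, "tx": 0, "ty": 0, "tz": 0, "spin": 0}, {"grip": 1, "tx": 0, "ty": 0, "tz": 0, "spin": 0}, {"grip": 1, "tx": 0, "ty": 0, "tz": 0, "spin": 0}]'

```text
time_s: 5.05
ee_pos: [446.7, 48.7, 74.1]
eef_rot: [0.105, -0.103, 0.699, -0.699]
contact_force: [-2.5, 1.7, 7.0]
gripper_width: 0.172
```

Call:
step_arm --steps '[{"grip": 1, "tx": 0, "ty": -4, "tz": 0, "spin": 0}, {"grip": 1, "tx": 0, "ty": -4, "tz": 0, "spin": 0}, {"grip": 1, "tx": 0, "ty": -4, "tz": 0, "spin": 0}, {"grip": 1, "tx": 0, "ty": -4, "tz": 0, "spin": 0}, {"grip": 1, "tx": 0, "ty": -4, "tz": 0, "spin": 0}, {"grip": 1, "tx": 0, "ty": -4, "tz": 0, "spin": 0}]'

```text
time_s: 5.65
ee_pos: [446.8, 48.8, 96.2]
eef_rot: [0.106, -0.103, 0.7, -0.699]
contact_force: [4.4, 3.8, -13.2]
gripper_width: 0.171
```

Call:
step_arm --steps '[{"grip": 1, "tx": 0, "ty": -4, "tz": 0, "spin": 0}, {"grip": 1, "tx": 0, "ty": -4, "tz": 0, "spin": 0}, {"grip": 1, "tx": 0, "ty": -4, "tz": 0, "spin": 0}, {"grip": 1, "tx": 0, "ty": -4, "tz": 0, "spin": 0}, {"grip": 1, "tx": 0, "ty": -4, "tz": 0, "spin": 0}, {"grip": 1, "tx": 0, "ty": -4, "tz": 0, "spin": 0}, {"grip": 1, "tx": 0, "ty": -4, "tz": 0, "spin": 0}, {"grip": 1, "tx": 0, "ty": -4, "tz": 0, "spin": 0}, {"grip": 1, "tx": 0, "ty": -2, "tz": 0, "spin": 0}, {"grip": 1, "tx": 0, "ty": 0, "tz": 0, "spin": 0}]'

```text
time_s: 6.65
ee_pos: [446.7, 48.8, 130.4]
eef_rot: [0.106, -0.103, 0.7, -0.699]
contact_force: [4.7, 3.1, -8.6]
gripper_width: 0.171
```

Nearly at the stop, so I push gently onto it.

Call:
step_arm --steps '[{"grip": 1, "tx": 0, "ty": -2, "tz": 0, "spin": 0}, {"grip": 1, "tx": 0, "ty": -2, "tz": 0, "spin": 0}, {"grip": 1, "tx": 0, "ty": 0, "tz": 0, "spin": 0}]'

```text
time_s: 6.95
ee_pos: [446.7, 48.8, 131.5]
eef_rot: [0.107, -0.102, 0.701, -0.698]
contact_force: [14.6, 4.5, -32.6]
gripper_width: 0.171
```

Call:
step_arm --steps '[{"grip": 1, "tx": 0, "ty": 2.5, "tz": 0, "spin": 0}, {"grip": 0, "tx": 0, "ty": 0, "tz": 0, "spin": 0}, {"grip": 0, "tx": 0, "ty": 0, "tz": 0, "spin": 0}, {"grip": 0, "tx": 0, "ty": 0, "tz": 0, "spin": 0}, {"grip": 0, "tx": 0, "ty": 0, "tz": 0, "spin": 0}, {"grip": 0, "tx": 0, "ty": -15, "tz": 0, "spin": 0}, {"grip": 0, "tx": 0, "ty": -20, "tz": 0, "spin": 0}, {"grip": 0, "tx": 0, "ty": -25, "tz": 0, "spin": 0}, {"grip": 0, "tx": -20, "ty": 0, "tz": 21, "spin": 0}, {"grip": 0, "tx": -20, "ty": 0, "tz": 21, "spin": 0}, {"grip": 0, "tx": -20, "ty": 0, "tz": 21, "spin": 0}, {"grip": 0, "tx": -20, "ty": 0, "tz": 21, "spin": 0}]'

```text
time_s: 8.15
ee_pos: [547.6, -10.4, 192.2]
eef_rot: [-0.104, 0.104, -0.699, 0.7]
contact_force: [0.3, 0.5, -0.1]
gripper_width: 0.501
```

Call:
step_arm --steps '[{"grip": -0.2, "tx": 0, "ty": 0, "tz": 0, "spin": -0.143}, {"grip": -0.2, "tx": 0, "ty": 0, "tz": 0, "spin": -0.143}, {"grip": -0.2, "tx": 0, "ty": 0, "tz": 0, "spin": -0.143}, {"grip": -0.2, "tx": 0, "ty": 0, "tz": 0, "spin": -0.143}, {"grip": -0.2, "tx": 0, "ty": 0, "tz": 0, "spin": -0.143}, {"grip": -0.2, "tx": 0, "ty": 0, "tz": 0, "spin": -0.143}, {"grip": -0.2, "tx": 0, "ty": 0, "tz": 0, "spin": -0.143}, {"grip": -0.2, "tx": 0, "ty": 0, "tz": 0, "spin": -0.143}, {"grip": -0.2, "tx": 0, "ty": 0, "tz": 0, "spin": -0.143}, {"grip": -0.2, "tx": 0, "ty": 0, "tz": 0, "spin": -0.143}, {"grip": -0.2, "tx": 0, "ty": 0, "tz": 0, "spin": -0.141}, {"grip": -0.2, "tx": 0, "ty": 0, "tz": 0, "spin": 0}]'

```text
time_s: 9.35
ee_pos: [546.6, -9.9, 191.8]
eef_rot: [-0.568, 0.568, -0.421, 0.421]
contact_force: [0.1, -0.3, -0.0]
gripper_width: 0.607
```

```bash
cat >> h.py <<'E'
S0=np.array([523.7,72.7]);a0=0.2947
def st(p): # world->stand
    c,s=np.cos(a0),np.sin(a0);q=np.array(p[:2])-S0;return np.array([c*q[0]+s*q[1],-s*q[0]+c*q[1],p[2]])
E
python3 - <<'E'
from h import *
s=robot.read_state();A=rot(s["eef_rot"])
print(s["time_s"],"stand TCP",st(s["ee_pos"]).round(1),"toolx deg rel stand",np.degrees(np.arctan2(A[1,0],A[0,0])-a0),"tool y",A[:,1].round(3),s["qpos"].round(2),s["contact_force"])
d=viewer.get_image("wrist");t=viewer.get_image("top");sc=viewer.get_image("scene")
cv2.imwrite("pics/w3.png",cv2.resize(np.vstack([np.hstack([d["image"],cv2.resize(t["image"][100:215,200:353],(559,420))]),]),(800,300))[:,:,::-1])
E
```

```text
9.35 stand TCP [ -2.1 -85.6 191.8] toolx deg rel stand -90.02709477882493 tool y [-0. -0. -1.] [ 0.65  0.36 -0.83  1.87  0.31  1.05 -0.01] [ 0.12787278 -0.31667159 -0.00892874]
```

View pics/w3.png

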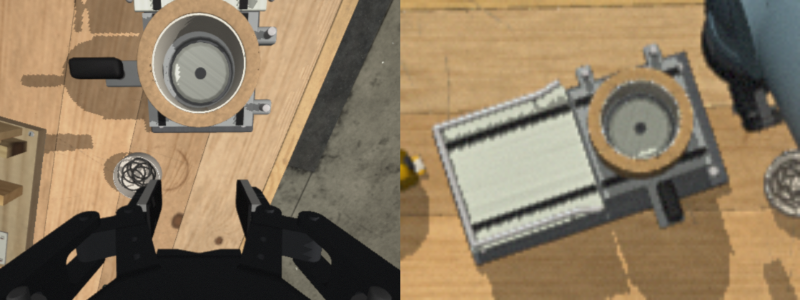

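The roll now stands on the raised plate, ring centred at column 279 of the full wrist picture, in line with the jaws. I descend behind it.

Call:
step_arm --steps '[{"grip": -0.2, "tx": 0, "ty": 25, "tz": 1, "spin": 0}, {"grip": -0.2, "tx": 0, "ty": 25, "tz": 0, "spin": 0}, {"grip": -0.2, "tx": 0, "ty": 20, "tz": 0, "spin": 0}, {"grip": -0.2, "tx": 0, "ty": 16, "tz": 0, "spin": 0}, {"grip": -0.2, "tx": 0, "ty": 0, "tz": 0, "spin": 0}, {"grip": -0.2, "tx": 0, "ty": 0, "tz": 0, "spin": 0}]'

```text
time_s: 10.1
ee_pos: [547.9, -9.0, 106.0]
eef_rot: [0.568, -0.568, 0.421, -0.421]
contact_force: [0.8, -0.0, 0.5]
gripper_width: 0.6
```

Call:
step_arm --steps '[{"grip": -0.2, "tx": -7, "ty": 0, "tz": 0, "spin": 0}, {"grip": -0.2, "tx": -7, "ty": 0, "tz": 0, "spin": 0}, {"grip": -0.2, "tx": -7, "ty": 0, "tz": 0, "spin": 0}, {"grip": -0.2, "tx": -5, "ty": 0, "tz": 0, "spin": 0}, {"grip": -0.2, "tx": -5, "ty": 0, "tz": 0, "spin": 0}, {"grip": -0.2, "tx": -5, "ty": 0, "tz": 0, "spin": 0}, {"grip": -0.2, "tx": -5, "ty": 0, "tz": 0, "spin": 0}, {"grip": -0.2, "tx": -5, "ty": 0, "tz": 0, "spin": 0}, {"grip": -0.2, "tx": -5, "ty": 0, "tz": 0, "spin": 0}, {"grip": -0.2, "tx": -5, "ty": 0, "tz": 0, "spin": 0}, {"grip": -0.2, "tx": -5, "ty": 0, "tz": 0, "spin": 0}, {"grip": -0.2, "tx": -5, "ty": 0, "tz": 0, "spin": 0}]'

```text
time_s: 11.3
ee_pos: [528.4, 54.3, 105.8]
eef_rot: [0.568, -0.568, 0.421, -0.421]
contact_force: [0.0, -2.0, -0.0]
gripper_width: 0.603
```

Run:
```python
from h import *
s=robot.read_state();print(st(s["ee_pos"]),s["contact_force"])
d=viewer.get_image("wrist");t=viewer.get_image("top")
for r in viewer.silhouettes("wrist","roll")[:3]: print(r["confidence"],r["rect"])
cv2.imwrite("pics/w4.png",cv2.resize(np.hstack([d["image"],cv2.resize(t["image"][100:215,200:353],(559,420))]),(800,300))[:,:,::-1])
```

```text
[ -0.82578167 -18.93432365 105.82264847] [ 0.0237918  -1.98251878 -0.02034667]
0.93 [129.8, 3.2, 426.5, 302.3]
```

View pics/w4.png

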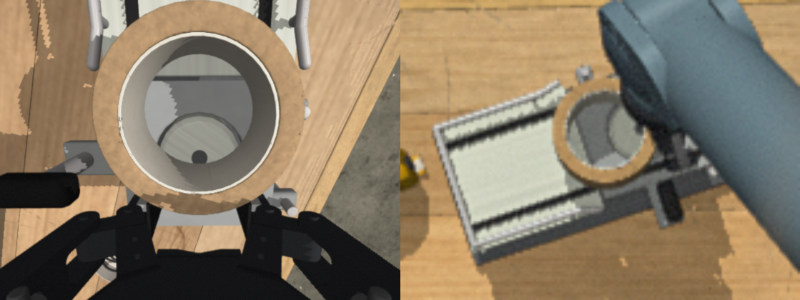

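The roll is cradled between the two fingers, flat, column 278, heading between the rail ends. I carry on.

Call:
step_arm --steps '[{"grip": -0.2, "tx": -5, "ty": 0, "tz": 0, "spin": 0}, {"grip": -0.2, "tx": -5, "ty": 0, "tz": 0, "spin": 0}, {"grip": -0.2, "tx": -5, "ty": 0, "tz": 0, "spin": 0}, {"grip": -0.2, "tx": -5, "ty": 0, "tz": 0, "spin": 0}, {"grip": -0.2, "tx": -5, "ty": 0, "tz": 0, "spin": 0}, {"grip": -0.2, "tx": -5, "ty": 0, "tz": 0, "spin": 0}, {"grip": -0.2, "tx": -5, "ty": 0, "tz": 0, "spin": 0}, {"grip": -0.2, "tx": -5, "ty": 0, "tz": 0, "spin": 0}, {"grip": -0.2, "tx": -5, "ty": 0, "tz": 0, "spin": 0}, {"grip": -0.2, "tx": -5, "ty": 0, "tz": 0, "spin": 0}]'

```text
time_s: 12.45
ee_pos: [513.7, 102.2, 105.7]
eef_rot: [-0.568, 0.568, -0.421, 0.421]
contact_force: [0.1, -0.8, -1.1]
gripper_width: 0.603
```

Call:
step_arm --steps '[{"grip": -0.2, "tx": -5, "ty": 0, "tz": 0, "spin": 0}, {"grip": -0.2, "tx": -5, "ty": 0, "tz": 0, "spin": 0}, {"grip": -0.2, "tx": -5, "ty": 0, "tz": 0, "spin": 0}, {"grip": -0.2, "tx": -5, "ty": 0, "tz": 0, "spin": 0}, {"grip": -0.2, "tx": -5, "ty": 0, "tz": 0, "spin": 0}, {"grip": -0.2, "tx": -5, "ty": 0, "tz": 0, "spin": 0}, {"grip": -0.2, "tx": -5, "ty": 0, "tz": 0, "spin": 0}, {"grip": -0.2, "tx": 0, "ty": 0, "tz": 0, "spin": 0}, {"grip": -0.2, "tx": 0, "ty": 0, "tz": 0, "spin": 0}]'

```text
time_s: 13.35
ee_pos: [503.7, 135.7, 105.9]
eef_rot: [0.568, -0.568, 0.421, -0.421]
contact_force: [0.1, 0.1, -0.4]
gripper_width: 0.596
```

Run:
```python
from h import *
s=robot.read_state();print(st(s["ee_pos"]),s["contact_force"])
d=viewer.get_image("wrist");t=viewer.get_image("top")
for r in viewer.silhouettes("wrist","roll")[:3]: print(r["confidence"],r["rect"])
cv2.imwrite("pics/w5.png",cv2.resize(np.hstack([d["image"],cv2.resize(t["image"][100:215,200:353],(559,420))]),(800,300))[:,:,::-1])
```

```text
[ -0.82977619  66.04665402 105.85725774] [ 0.14157615  0.14628443 -0.36226345]
0.7 [134.6, 1.4, 416.6, 291.5]
```

View pics/w5.png

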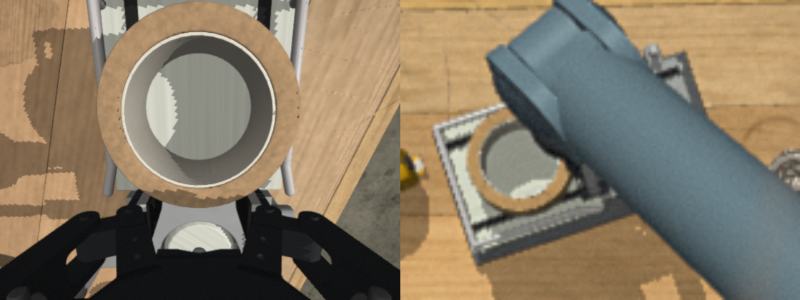

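Run:
```python
from h import *
s=robot.read_state();d=viewer.get_image("wrist")
m=viewer.silhouettes("wrist","roll")[0]["mask"].astype(np.uint8)
m[290:]=0
c=max(cv2.findContours(m,cv2.RETR_EXTERNAL,cv2.CHAIN_APPROX_NONE)[0],key=len)
print(cv2.minEnclosingCircle(c),cv2.fitEllipse(c))
P=np.array([st(ray(d,q[0],126,s))[:2] for q in c]);P=P.astype(np.float32)
print("stand enclosing",cv2.minEnclosingCircle(P.reshape(-1,1,2)))
```

```text
((276.5, 144.00523376464844), 145.2438201904297) ((276.5618591308594, 144.0447998046875), (285.0051574707031, 289.1639099121094), 177.34071350097656)
stand enclosing ((-1.1277263164520264, 120.8551025390625), 49.4377326965332)
```

The roll is flat on the ledge with its centre at y = 121. 7 mm to go.

Call:
step_arm --steps '[{"grip": -0.2, "tx": -2.5, "ty": 0, "tz": 0, "spin": 0}, {"grip": -0.2, "tx": -2.5, "ty": 0, "tz": 0, "spin": 0}, {"grip": -0.2, "tx": -2.5, "ty": 0, "tz": 0, "spin": 0}, {"grip": -0.2, "tx": 0, "ty": 0, "tz": 0, "spin": 0}, {"grip": -0.2, "tx": 0, "ty": 0, "tz": 0, "spin": 0}]'

```text
time_s: 14.1
ee_pos: [501.5, 142.9, 105.8]
eef_rot: [0.568, -0.568, 0.421, -0.421]
contact_force: [0.1, 0.8, 0.1]
gripper_width: 0.602
```

```bash
cat > m.py <<'E'
from h import *
s=robot.read_state();d=viewer.get_image("wrist");print(st(s["ee_pos"]),s["contact_force"],s["time_s"])
for r in viewer.silhouettes("wrist","roll")[:2]:
    m=r["mask"].astype(np.uint8)
    c=max(cv2.findContours(m,cv2.RETR_EXTERNAL,cv2.CHAIN_APPROX_NONE)[0],key=len)
    P=np.array([st(ray(d,q[0],126,s))[:2] for q in c],np.float32)
    print("stand enclosing",cv2.minEnclosingCircle(P.reshape(-1,1,2)))
E
python3 m.py
```

```text
[ -0.89781659  73.59124133 105.80077496] [0.0688191  0.84644745 0.14866211] 14.1
stand enclosing ((-1.0935063362121582, 127.46585845947266), 49.41791915893555)
```

Centre is now at (-1, 127), within a millimetre or so. I back off, rise, close the fingers and go over the T-bar.

Call:
step_arm --steps '[{"grip": -0.2, "tx": 10, "ty": 0, "tz": 0, "spin": 0}, {"grip": -0.2, "tx": 20, "ty": 0, "tz": 0, "spin": 0}, {"grip": -0.2, "tx": 20, "ty": 0, "tz": 0, "spin": 0}, {"grip": -0.2, "tx": 20, "ty": 0, "tz": 0, "spin": 0}, {"grip": -0.2, "tx": 0, "ty": -30, "tz": 0, "spin": 0}, {"grip": 1, "tx": 0, "ty": -30, "tz": 0, "spin": 0}, {"grip": 1, "tx": 0, "ty": -30, "tz": 0, "spin": 0}, {"grip": 1, "tx": 5, "ty": 0, "tz": -28, "spin": 0}, {"grip": 1, "tx": 0, "ty": 0, "tz": -28, "spin": 0}, {"grip": 1, "tx": 0, "ty": 0, "tz": -29, "spin": 0}, {"grip": 1, "tx": 0, "ty": 0, "tz": 0, "spin": 0}, {"grip": 1, "tx": 0, "ty": 0, "tz": 0, "spin": 0}]'

```text
time_s: 15.4
ee_pos: [442.0, 44.9, 195.9]
eef_rot: [-0.568, 0.568, -0.421, 0.422]
contact_force: [0.5, -0.7, 0.1]
gripper_width: -0.0
```

```bash
python3 m.py
python3 - <<'E'
from h import *
s=robot.read_state();d=viewer.get_image("wrist")
cv2.imwrite("pics/w6.png",d["image"][:,:,::-1])
E
```

```text
[-86.2384346   -2.90894601 195.91024389] [ 0.46798195 -0.73795168  0.10999421] 15.4
stand enclosing ((-4.88997745513916, 119.18880462646484), 53.746192932128906)
stand enclosing ((-22.96367835998535, 48.62659454345703), 99.86392974853516)
```

View pics/w6.png

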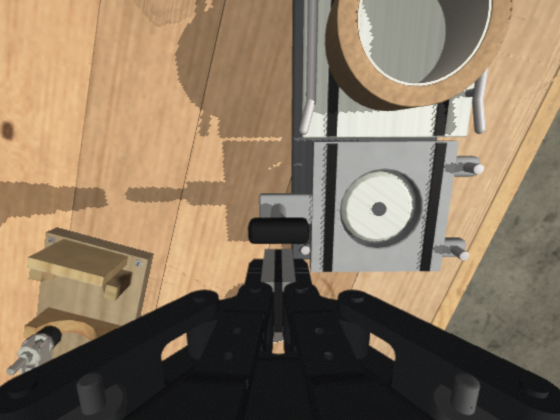

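The roll sits inside the rail, the plate is clear, and the bar at (278,230) is lined up with the closed fingers at column 278. I press down.

Call:
step_arm --steps '[{"grip": 1, "tx": -2, "ty": 18, "tz": 0, "spin": 0}, {"grip": 1, "tx": 0, "ty": 15, "tz": 0, "spin": 0}, {"grip": 1, "tx": 0, "ty": 4, "tz": 0, "spin": 0}, {"grip": 1, "tx": 0, "ty": 4, "tz": 0, "spin": 0}, {"grip": 1, "tx": 0, "ty": 4, "tz": 0, "spin": 0}, {"grip": 1, "tx": 0, "ty": 4, "tz": 0, "spin": 0}, {"grip": 1, "tx": 0, "ty": 4, "tz": 0, "spin": 0}]'

```text
time_s: 16.25
ee_pos: [442.3, 48.4, 143.8]
eef_rot: [0.568, -0.568, 0.421, -0.421]
contact_force: [-2.0, 0.0, 6.1]
gripper_width: 0.003
```

Call:
step_arm --steps '[{"grip": 1, "tx": 0, "ty": 4, "tz": 0, "spin": 0}, {"grip": 1, "tx": 0, "ty": 4, "tz": 0, "spin": 0}, {"grip": 1, "tx": 0, "ty": 4, "tz": 0, "spin": 0}, {"grip": 1, "tx": 0, "ty": 4, "tz": 0, "spin": 0}, {"grip": 1, "tx": 0, "ty": 4, "tz": 0, "spin": 0}, {"grip": 1, "tx": 0, "ty": 4, "tz": 0, "spin": 0}, {"grip": 1, "tx": 0, "ty": 4, "tz": 0, "spin": 0}, {"grip": 1, "tx": 0, "ty": 4, "tz": 0, "spin": 0}, {"grip": 1, "tx": 0, "ty": 4, "tz": 0, "spin": 0}, {"grip": 1, "tx": 0, "ty": 4, "tz": 0, "spin": 0}, {"grip": 1, "tx": 0, "ty": 4, "tz": 0, "spin": 0}, {"grip": 1, "tx": 0, "ty": 0, "tz": 0, "spin": 0}]'

```text
time_s: 17.45
ee_pos: [442.3, 48.4, 99.3]
eef_rot: [0.569, -0.568, 0.421, -0.421]
contact_force: [-0.2, 1.0, -0.4]
gripper_width: -0.0
```

Call:
step_arm --steps '[{"grip": 1, "tx": 0, "ty": 1.5, "tz": 0, "spin": 0}, {"grip": 1, "tx": 0, "ty": 1.5, "tz": 0, "spin": 0}, {"grip": 1, "tx": 0, "ty": 0, "tz": 0, "spin": 0}]'

```text
time_s: 17.75
ee_pos: [442.3, 48.3, 96.4]
eef_rot: [0.568, -0.568, 0.421, -0.421]
contact_force: [-0.8, 0.8, 3.5]
gripper_width: 0.001
```

Call:
step_arm --steps '[{"grip": 1, "tx": 0, "ty": 1.5, "tz": 0, "spin": 0}, {"grip": 1, "tx": 0, "ty": 1.5, "tz": 0, "spin": 0}, {"grip": 1, "tx": 0, "ty": 0, "tz": 0, "spin": 0}]'

```text
time_s: 18.05
ee_pos: [442.4, 48.3, 95.8]
eef_rot: [-0.567, 0.569, -0.421, 0.422]
contact_force: [-8.8, -0.5, 27.8]
gripper_width: -0.0
```

It stopped at z = 95.8 against 28 N, so it is home. I retreat and check.

Call:
step_arm --steps '[{"grip": 1, "tx": 0, "ty": -10, "tz": 0, "spin": 0}, {"grip": 1, "tx": 0, "ty": -30, "tz": 0, "spin": 0}, {"grip": 1, "tx": 0, "ty": -40, "tz": 0, "spin": 0}, {"grip": 1, "tx": 20, "ty": -35, "tz": 0, "spin": 0}, {"grip": 1, "tx": 30, "ty": -15, "tz": 0, "spin": 0}, {"grip": 1, "tx": 35, "ty": 0, "tz": 0, "spin": 0}, {"grip": 1, "tx": 35, "ty": 0, "tz": 0, "spin": 0}, {"grip": 1, "tx": 0, "ty": 0, "tz": 0, "spin": 0}, {"grip": 1, "tx": 0, "ty": 0, "tz": 0, "spin": 0}]'

```text
time_s: 18.95
ee_pos: [476.2, -68.0, 222.4]
eef_rot: [0.568, -0.567, 0.422, -0.422]
contact_force: [-0.0, 0.4, 0.2]
gripper_width: -0.001
```

```bash
python3 m.py
python3 - <<'E'
from h import *
d=viewer.get_image("wrist");t=viewer.get_image("top");s=viewer.get_image("scene")
for n in ("tape_measure","oring_tin"): print([(r["rect"],r["confidence"]) for r in viewer.spot_in("top",n)])
cv2.imwrite("pics/w7.png",np.vstack([cv2.resize(np.hstack([d["image"],cv2.resize(t["image"][100:215,170:380],(559,420))]),(800,300)),cv2.resize(s["image"][150:255,145:345],(571,300)) .copy() if 0 else cv2.copyMakeBorder(cv2.resize(s["image"][150:255,145:345],(571,300)),0,0,0,229,0)])[:,:,::-1])
E
```

```text
[ -86.35597189 -120.85663828  222.41962188] [-0.00145269  0.42449701  0.20047187] 18.95
[([175.2, 157.5, 208.5, 181.0], 0.75)]
[([340.8, 156.6, 362.6, 185.1], 0.72)]
```

View pics/w7.png

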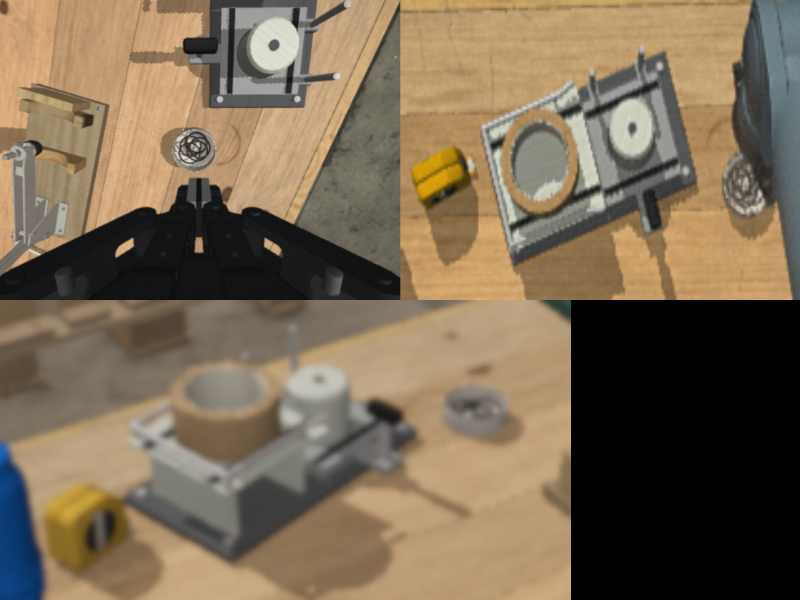

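The roll rests flat inside the rail (top view about (540,160) in the montage). The plate is home with the spindle standing proud, the tape measure and tin are undisturbed, and the gripper is clear. I'm handing in.

```bash
python3 -c "
from station import robot
print(robot.sign_off())"
```

```text
the job is handed in; nothing more can be done
None
```

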